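# Set the worn hammer controller by clicks and switch it on

## Task

The markings have worn off the control box of the hammer handpiece. While it is still off, turn its round selector knob anticlockwise (seen from above) until it rests against its end stop, gently so that neither end stop is strained, then clockwise exactly four clicks and let go of the knob. Only then push the toggle lever right over to switch the box on, and leave everything else on the bench as it lies.

Things in the scene. Friction and masses are not known exactly. Their poses are not given: they have to be found in the camera images.
- control_box: grey die-cast box fixed to the bench, 166 mm along its x, 236 mm along its y, flat level lid 62 mm above the bench. Origin under its centre; z up, x to its rear (cable side), y to the knob end. On the lid: the knob at x -15, y +55 mm and the toggle at x -15, y -55 mm
- knob_centre (a point): centre of the flat top of the selector knob, on its vertical turning axis, 34 mm above the lid; fixed to the box, it does not turn. The knob is black, round and fluted, 43 mm across, gripped on its sides 6 to 34 mm above the lid (a 47 mm flange, 5 mm high, is at its foot), and looks the same at every click; a 35 N grip holds it without slipping
- switch (a point): foot of the knob's axis, at lid height. The switch has eight notches 20 degrees apart, 0 at the anticlockwise end to 7, and starts in any of 2 to 5. Leaving a notch takes about 0.2 N m, falling to nothing half way; then the knob pulls itself on into the next. Released, it settles in the nearest notch
- toggle (a joint): bat toggle lever on the lid, rad: 0 leaning to the box's -x (off, as it starts), 0.9 leaning to +x against its stop (on). It pivots 68 mm above the bench about the box's y, needs about 2 N at the tip and stays where it is left
- toggle_tip (a point): centre of the 12 mm steel ball at the end of the toggle lever, 38 mm from its pivot; 102 mm above the bench when off or on, its rod is 7 mm thick
- stop_pin: anticlockwise end stop, a pin hidden in the switch 22 mm from the axis. It is met 3.4 degrees beyond notch 0 and yields springily, about 2.5 N m per rad; released there, the knob springs back into notch 0. Strained above 22 N (0.48 N m). Its origin is the foot of the knob's axis, its pose tells nothing of where the knob stands
- far_stop_pin: clockwise end stop, hidden likewise, 3.4 degrees beyond notch 7, as springy and as strong; same origin
- terminal_4: terminal of the fourth click, hidden inside the box; only the switch's wiper touches it, when the knob stands in notch 4 (0.7 to 1.2 N). Same origin as stop_pin
- pitch_bowl: heavy black bowl of dark pitch on a leather ring, 162 mm across, 113 mm high; a bystander, origin under its centre
- chasing_hammer: light hammer with a wooden handle, 260 mm long, lying flat; a bystander, origin on the table below its handle
- punch_lid: steel punch 110 mm long, 8 mm square, lying on the rear part of the control box's lid along the box's y; a bystander, origin under its middle
- punch_long: steel punch 125 mm long, 9 mm square, lying on the bench; a bystander, origin under its middle
- punch_short: steel punch 100 mm long, 8 mm square, lying on the bench; a bystander, origin under its middle
- scrap_dish: low brass dish 96 mm across, 22 mm high; a bystander, origin under its centre
- flux_jar: brown jar with a black cap, 54 mm across, 75 mm high; a bystander, origin under its centre

How it is judged:
By the outcome, as a careful person would: the job done as asked, in the order asked, and still so for the second after the job is handed in, with the robot touching nothing.
It also fails if it takes over 72 s, if anything falls off the work surface, if the arm or the gripper's body presses on something with over 40 N, if the wrist force passes 120 N, or if a joint passes its speed limit or range.

## Robot

A 6-joint arm with a two-finger parallel gripper is mounted at the origin on the work surface. World frame = base frame: x ahead of the robot, y to its left, z up, the work surface at z = 0. Lengths are in m, angles in rad, forces in N, time in s.
With the tool pointing down it reaches from about 0.425 to 0.95 m from the base axis. Payload 3.5 kg.
Tool frame: the origin (TCP) lies on the centre line of the jaws, within the pads' length; the fingertips stand ahead of it and the grasp point (between the pads) lies 11 mm behind it (tips_ahead is the z of the fingertips in the tool frame, in m); z points along the fingers, y is the direction in which the jaws open and shut (so a half turn about z gives the same grasp; the last joint's range is limited). The gripper opens to 85 mm and grips with 20 to 120 N. Pads are 22 mm wide; open, the fingers measure 114 mm over their backs; the gripper's body (76 mm by 85 mm) begins 54 mm behind the grasp point. The pads swing forward as they close: fully open they stand 13 mm farther back than shut.
Start: joints at [-1.281, 0.286, 1.577, -0, 1.279, -0.15], TCP at [0.287, -0.611, 0.239] pointing down, gripper open.
Joint ranges: [-2.77, 2.77], [-0.9, 2.22], [0.21, 2.48], [-1.53, 4.67], [0.24, 2.81], [-2.84, 2.84]. Speed limits (rad/s): [2.79, 2.79, 3.14, 3.14, 3.14, 3.14].

## Interface

Orientations are given as a unit quaternion [x, y, z, w].
In Python, from plant import * gives the robot as it stands. The module is installed in compiled form; this text tells all that it offers.
- The arm moves only by the tool move_arm, never from a script. Its arguments are lists of equal length, an entry for each row: "linear": the shift along the world's x, y, z in m, a list of three; "twist": the turn, a rotation vector about the world's x, y, z in degrees, a list of three. A call has 1 to 20 rows; each row shifts and turns the pose as measured when the row begins; what a row does not reach is not made up. A row lasts 1/12 s, in which the tool goes at most 41.7 mm and 7.16 degrees, less where a joint would pass 70% of its speed; a pose out of reach is approached as far as the arm can. A call is refused whole if a number of a shift passes 0.0417 or a number of a turn 7.16, either way. A call with a gripper value outside its range is refused whole. "grip" is the opening, from 0 (shut) to 1 (fully open), set as the call begins (left out, the last holds). The fingers move at their own pace and stop on an object; "force" is the grip in N (left out, the last holds). Time passes only in rows, so rows that do not move let the fingers close. It gives the time, the measured TCP pose, the force and the opening at its end, in the units of the state.
- get_state(): the state, without advancing time (a new reading comes with each control period).
- read_camera(name): name is "side" or "top"; returns a dict with "img" (384x512x3 uint8, blue, green, red), "depth" (384x512 float32, m along the optical axis (not along the pixel's ray), 0 where there is no reading), "fx", "fy", "cx", "cy" (pixels), "rvec" (rotation vector, rad) and "tvec" (3), from world to camera coordinates, as OpenCV has them. Camera axes: x right, y down, z forward; pixel columns grow to the right and rows downward; lengths in m; the calibration is good to about 2 mm. A picture is of the moment at which its call begins.
- sign_off(): hands the job in, once; it reports no verdict.
The state is a dict: "time": time; "qpos": joint angles; "dq": joint speeds; "joint_efforts": joint torques, N m; "eef_pos": TCP position; "tcp_rot": TCP orientation; "contact_force": force on the tool from outside, world axes, zero at the start; "wrist_torque": the same for the moment, N m; "opening": opening from 0.0 (shut) to 1.0 (fully open).
Only numpy, scipy, OpenCV 4.12 (cv2) and the standard library are available. Lean on these libraries where they do the work, as an engineer would, in place of code of your own. Each camera call takes 0.05 s, during which the arm holds its last target.

## Working session

There is one attempt and no reset: what is moved stays moved. The work goes in short steps, Python scripts to look and compute and a tool call to move; the robot and the scene stay as the last step left them, time stands still between calls to the robot, and variables do not carry over. Pictures are saved under pics/ and viewed, and the job is handed in when it is done.

Besides the shell and the picture viewer there is one more tool, called after "Emit:" in YAML: its name, and indented under it one key for each argument. move_arm: Moves the arm, as the interface text tells. Its arguments: {"type":"object","properties":{"linear":{"type":"array","items":{"type":"array","items":{"type":"number"}}},"twist":{"type":"array","items":{"type":"array","items":{"type":"number"}}},"grip":{"type":"number"},"force":{"type":"number"}},"required":["linear","twist"]}

```bash
mkdir -p pics; python3 - <<'E'
from plant import *
import cv2,numpy as np
print(get_state())
for n in("side","top"):
    c=read_camera(n);cv2.imwrite(f"pics/{n}0.png",c["img"]);np.savez(f"{n}0.npz",**c)
    print(n,c["fx"],c["fy"],c["cx"],c["cy"],c["rvec"],c["tvec"])
E
```

```text
{'time': 0.0, 'qpos': array([-1.28098716e+00,  2.87206141e-01,  1.57819086e+00, -4.89226979e-05,
        1.27859020e+00, -1.49978468e-01]), 'dq': array([ 0.00034297, -0.00201964,  0.00056483, -0.00022882, -0.00060715,
        0.00089526]), 'joint_efforts': array([-2.46205118e-04, -4.05986845e+01, -2.92625731e+01, -1.56611059e-04,
        5.91409756e-03,  3.60921874e-06]), 'eef_pos': array([ 0.287223  , -0.6101307 ,  0.23791266]), 'tcp_rot': array([ 9.75918373e-01,  2.18132745e-01, -1.06998337e-04, -1.19271172e-03]), 'contact_force': array([-0.08393225,  0.15492501, -0.90743753]), 'wrist_torque': array([-0.03184817,  0.00562016, -0.03718709]), 'opening': 0.9974310769737095}
side 412.0170568815241 412.0170568815241 261.0283919188948 195.76707160388696 [ 0.75179836 -2.39276898  1.35417282] [0.42277925 0.23809917 1.2187564 ]
top 397.8671714550293 397.8671714550293 259.5933045684354 192.44439875472926 [ 2.01084344 -2.20922833  0.22788589] [0.02883488 0.52014103 1.14789708]
```

View pics/side0.png

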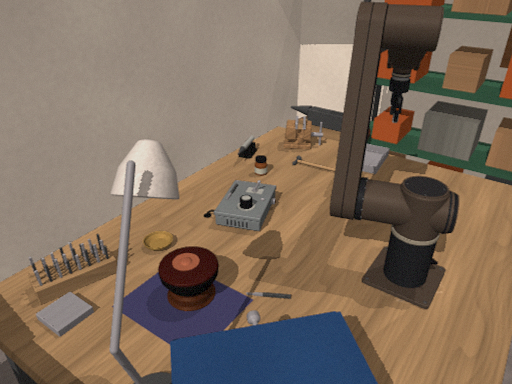

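View pics/top0.png

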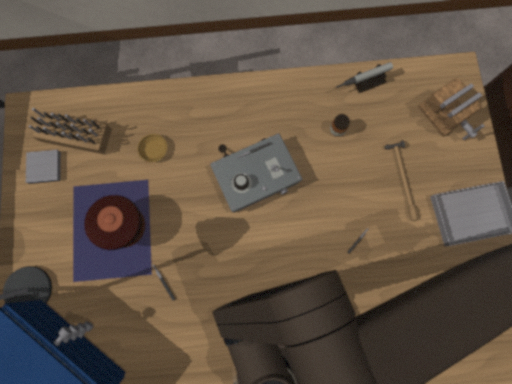

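The box is at about (247,205) in side and (255,173) in top. The knob is at about (246,202) in side and (241,182) in top. I'll zoom in on both.

```bash
cat > h.py <<'E'
import numpy as np,cv2
class C:
    def __init__(s,c):
        s.K=np.array([[c["fx"],0,c["cx"]],[0,c["fy"],c["cy"]],[0,0,1.]]);s.R=cv2.Rodrigues(np.array(c["rvec"],float))[0];s.t=np.array(c["tvec"],float).ravel()
        s.pos=-s.R.T@s.t; s.img=c["img"];s.depth=c["depth"]; s.rv=np.array(c["rvec"],float)
    def ray(s,u,v): d=s.R.T@np.linalg.inv(s.K)@np.array([u,v,1.]);return d
    def plane(s,u,v,z): d=s.ray(u,v);return s.pos+d*(z-s.pos[2])/d[2]
    def dep(s,u,v): return s.pos+s.ray(u,v)*float(s.depth[int(round(v)),int(round(u))])
    def proj(s,p): return cv2.projectPoints(np.atleast_2d(np.array(p,float)),s.rv,s.t,s.K,None)[0][:,0]
E
python3 - <<'E'
from h import *
s=C(np.load("side0.npz"));t=C(np.load("top0.npz"))
a=cv2.resize(s.img[175:235,200:285],None,fx=8,fy=8,interpolation=cv2.INTER_CUBIC);cv2.imwrite("pics/sz.png",a)
a=cv2.resize(t.img[130:215,205:305],None,fx=7,fy=7,interpolation=cv2.INTER_CUBIC);cv2.imwrite("pics/tz.png",a)
print(s.pos,t.pos,t.plane(255,173,.062),t.plane(241,182,.096),s.plane(246,202,.096))
E
```

```text
[-0.17470212  0.99987918  0.83097622] [ 0.26970619 -0.00298175  1.23137953] [ 0.58051275 -0.01172818  0.062     ] [0.54818006 0.03191954 0.096     ] [0.53640967 0.05808849 0.096     ]
```

View pics/sz.png

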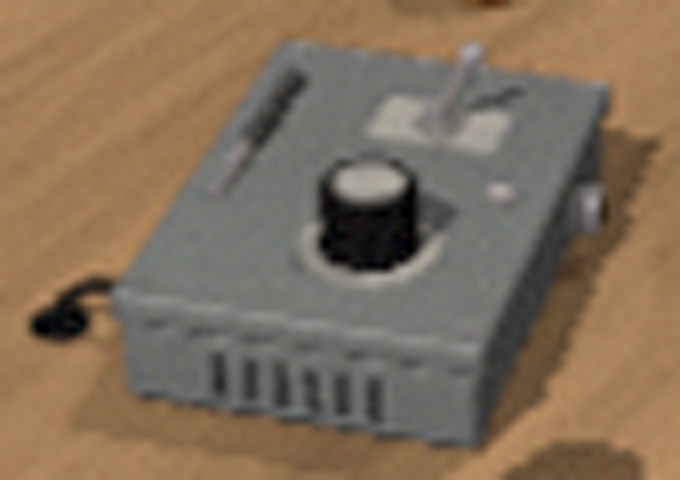

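View pics/tz.png

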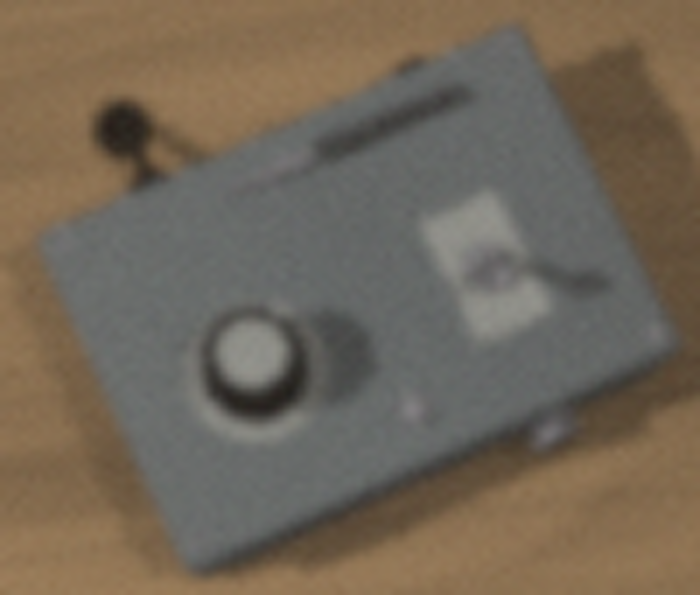

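```bash
python3 - <<'E'
from h import *
s=C(np.load("side0.npz"));t=C(np.load("top0.npz"))
T=lambda u,v:((u+.5)/7-.5+205,(v+.5)/7-.5+130)
S=lambda u,v:((u+.5)/8-.5+200,(v+.5)/8-.5+175)
tc=[(520,25),(675,345),(195,572),(42,240)]; sc=[(290,42),(605,88),(480,352),(118,300)]
# t order: ; print
tp=np.array([t.plane(*T(*p),.061) for p in tc]);sp=np.array([s.plane(*S(*p),.061) for p in sc])
for P in(tp,sp):
    print(P.round(4).tolist(),P.mean(0).round(4)); 
    for i in range(4):
        d=P[(i+1)%4]-P[i];print(np.linalg.norm(d).round(4),np.degrees(np.arctan2(d[1],d[0])).round(2))
print("knob",t.plane(*T(255,353),.096),s.plane(*S(370,182),.096))
print("dep",t.dep(*T(255,353)),s.dep(*S(370,182)),t.dep(*T(350,250)),s.dep(*S(300,150)))
print("tip",t.plane(*T(485,270),.102),s.plane(*S(472,52),.102))
A,B=T(485,270),S(472,52)
P=cv2.triangulatePoints(t.K@np.c_[t.R,t.t],s.K@np.c_[s.R,s.t],np.array(A).reshape(2,1),np.array(B).reshape(2,1));print((P[:3]/P[3]).ravel())
A,B=T(255,353),S(370,182)
P=cv2.triangulatePoints(t.K@np.c_[t.R,t.t],s.K@np.c_[s.R,s.t],np.array(A).reshape(2,1),np.array(B).reshape(2,1));print((P[:3]/P[3]).ravel())
E
```

```text
[[0.7012, -0.0971, 0.061], [0.5493, -0.1488, 0.061], [0.4698, 0.0659, 0.061], [0.6224, 0.1209, 0.061]] [ 0.5857 -0.0148  0.061 ]
0.1604 -161.22
0.2289 110.34
0.1622 19.8
0.2318 -70.13
[[0.6991, -0.0945, 0.061], [0.55, -0.1446, 0.061], [0.4716, 0.0708, 0.061], [0.6198, 0.1271, 0.061]] [ 0.5851 -0.0103  0.061 ]
0.1573 -161.43
0.2293 110.0
0.1585 20.79
0.2354 -70.29
knob [0.55420289 0.03141478 0.096     ] [0.55506405 0.0339931  0.096     ]
dep [0.55372269 0.03135672 0.0979164 ] [0.55668836 0.03184322 0.09436409] [ 0.60568558 -0.0126596   0.05908902] [ 0.63378494 -0.01752194  0.06001599]
tip [ 0.5793293  -0.06797435  0.102     ] [ 0.57909128 -0.07653392  0.102     ]
[ 0.57595085 -0.06865077  0.10713054]
[0.55548116 0.03193819 0.09455821]
```

```bash
python3 - <<'E'
import plant
for n in dir(plant):
    if n[0]!='_': print(n,type(getattr(plant,n)), getattr(plant,n) if not callable(getattr(plant,n)) else '')
E
```

```text
Unreachable <class 'type'> 
get_state <class 'function'> 
read_camera <class 'function'> 
sign_off <class 'function'> 
tips_ahead <class 'float'> 0.008
```

Emit:
move_arm:
  linear:
    - [0.0157,0.0379,0]
    - [0.0157,0.0379,0]
    - [0.0157,0.0379,0]
    - [0.0157,0.0379,0]
    - [0.0157,0.0379,0]
    - [0.0157,0.0379,0]
    - [0.0157,0.0379,0]
    - [0.0157,0.0379,0]
    - [0.0157,0.0379,0]
    - [0.0157,0.0379,0]
    - [0.0157,0.0379,0]
    - [0.0157,0.0379,0]
    - [0.0157,0.0379,0]
  twist:
    - [0,0,0]
    - [0,0,0]
    - [0,0,0]
    - [0,0,0]
    - [0,0,0]
    - [0,0,0]
    - [0,0,0]
    - [0,0,0]
    - [0,0,0]
    - [0,0,0]
    - [0,0,0]
    - [0,0,0]
    - [0,0,0]

```text
time: 1.18
eef_pos: [0.4837, -0.1102, 0.2286]
tcp_rot: [0.978, 0.21, -0.002, -0.006]
contact_force: [0.4, -1.0, -0.4]
opening: 1.001
```

Emit:
move_arm:
  linear:
    - [0.0176,0.0357,0]
    - [0.0176,0.0357,0]
    - [0.0176,0.0357,0]
    - [0.0176,0.0357,0]
    - [0,0,0]
    - [0,0,0]
  twist:
    - [0,0,0]
    - [0,0,0]
    - [0,0,0]
    - [0,0,0]
    - [0,0,0]
    - [0,0,0]

```text
time: 1.68
eef_pos: [0.5551, 0.0486, 0.2262]
tcp_rot: [0.977, 0.215, -0.003, -0.007]
contact_force: [-0.3, -0.8, -0.6]
opening: 1.002
```

```bash
cat > st.py <<'E'
from plant import *
import numpy as np
from scipy.spatial.transform import Rotation as R
s=get_state();r=R.from_quat(s["tcp_rot"]);m=r.as_matrix()
print("t",round(s["time"],2),"pos",s["eef_pos"].round(4),"yaw_y",np.degrees(np.arctan2(m[1,1],m[0,1])).round(2),"z",m[:,2].round(4),"F",s["contact_force"].round(2),"M",s["wrist_torque"].round(3),"op",round(s["opening"],3),"q6",s["qpos"][5].round(3),"tau6",s["joint_efforts"][5].round(3))
z=m[:,2];print("level twist deg",np.degrees(np.cross(z,[0,0,-1])).round(2))
E
python3 st.py
```

```text
t 1.68 pos [0.5551 0.0486 0.2262] yaw_y -65.14 z [-0.0097  0.0126 -0.9999] F [-0.27 -0.8  -0.6 ] M [-0.032 -0.049  0.026] op 1.002 q6 1.033 tau6 0.026
level twist deg [-0.72 -0.55 -0.  ]
```

Emit:
move_arm:
  linear:
    - [-0.0008,-0.016,-0.03]
    - [0,0,-0.03]
    - [0,0,-0.026]
    - [0,0,0]
    - [0,0,0]
  twist:
    - [-0.72,-0.55,0]
    - [0,0,0]
    - [0,0,0]
    - [0,0,0]
    - [0,0,0]

```text
time: 2.1
eef_pos: [0.5538, 0.0303, 0.139]
tcp_rot: [0.977, 0.215, 0.001, 0.001]
contact_force: [0.6, -0.3, 1.0]
opening: 0.996
```

```bash
python3 st.py; python3 - <<'E'
from plant import *
from h import *
o=[]
for n in("side","top"):
    c=read_camera(n);np.savez(f"{n}1.npz",**c);k=C(c)
    u,v=k.proj([get_state()["eef_pos"]])[0];print(n,u,v)
    u,v=int(u),int(v);i=k.img[max(0,v-45):v+45,u-50:u+50];o.append(cv2.resize(i,(400,360),interpolation=cv2.INTER_CUBIC))
cv2.imwrite("pics/h1.png",np.hstack(o))
E
```

```text
t 2.1 pos [0.5538 0.0303 0.139 ] yaw_y -65.15 z [ 0.0033 -0.0015 -1.    ] F [ 0.62 -0.31  0.98] M [-0.011  0.03  -0.025] op 0.996 q6 1.01 tau6 0.0
level twist deg [0.09 0.19 0.  ]
side 246.6903202209835 186.24268977360072
top 240.54267090278972 176.30219873654696
```

View pics/h1.png

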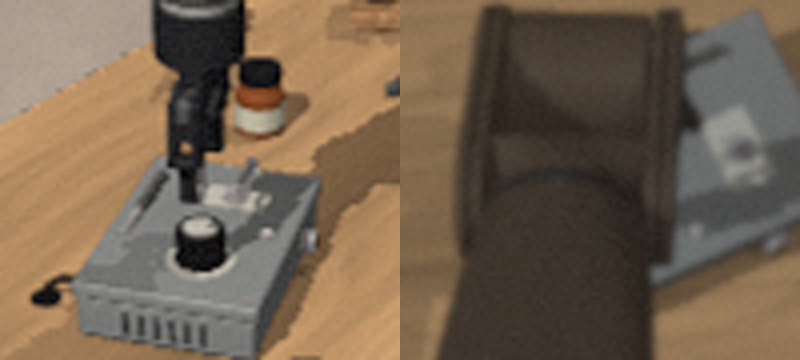

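Emit:
move_arm:
  linear:
    - [0.0005,0.0022,-0.02]
    - [0,0,-0.02]
    - [0,0,-0.018]
    - [0,0,0]
    - [0,0,0]
  twist:
    - [0,0,0]
    - [0,0,0]
    - [0,0,0]
    - [0,0,0]
    - [0,0,0]

```text
time: 2.62
eef_pos: [0.5622, 0.0304, 0.0924]
tcp_rot: [0.977, 0.214, 0.012, 0.005]
contact_force: [0.6, -0.9, 0.9]
opening: 0.996
```

```bash
python3 st.py
```

```text
t 2.62 pos [0.5622 0.0304 0.0924] yaw_y -65.28 z [ 0.0252 -0.0042 -0.9997] F [ 0.58 -0.88  0.95] M [-0.003  0.005  0.016] op 0.996 q6 1.014 tau6 0.0
level twist deg [0.24 1.45 0.  ]
```

```bash
python3 -c "
from plant import *
s=get_state();print(s['qpos'].round(3),s['dq'].round(3),s['joint_efforts'].round(1))"
```

```text
[-1.260e-01  1.990e-01  1.974e+00 -1.000e-03  9.440e-01  1.014e+00] [-0.005 -0.002  0.002  0.     0.006 -0.001] [  0.1 -31.4 -23.4  -0.   -0.    0. ]
```

Emit:
move_arm:
  linear:
    - [-0.0079,0.0021,0]
    - [0,0,0]
    - [0,0,0]
  twist:
    - [0.24,1.45,0]
    - [0,0,0]
    - [0,0,0]

```text
time: 2.87
eef_pos: [0.5577, 0.0317, 0.0985]
tcp_rot: [0.977, 0.214, 0.004, 0.001]
contact_force: [0.1, 0.2, -0.0]
opening: 1.001
```

```bash
python3 st.py
```

```text
t 2.87 pos [0.5577 0.0317 0.0985] yaw_y -65.29 z [ 0.0083 -0.0011 -1.    ] F [ 0.09  0.24 -0.04] M [-0.054 -0.041 -0.002] op 1.001 q6 1.015 tau6 0.0
level twist deg [0.06 0.48 0.  ]
```

Emit:
move_arm:
  linear:
    - [-0.0033,0.001,-0.008]
    - [0,0,0]
    - [0,0,0]
  twist:
    - [0.06,0.48,0]
    - [0,0,0]
    - [0,0,0]

```text
time: 3.12
eef_pos: [0.557, 0.0324, 0.0937]
tcp_rot: [0.977, 0.214, 0.003, 0.001]
contact_force: [0.1, 0.1, 0.7]
opening: 0.999
```

```bash
python3 st.py
```

```text
t 3.12 pos [0.557  0.0324 0.0937] yaw_y -65.29 z [ 0.0073 -0.001  -1.    ] F [0.12 0.09 0.73] M [-0.024 -0.005  0.057] op 0.999 q6 1.016 tau6 0.0
level twist deg [0.06 0.42 0.  ]
```

Emit:
move_arm:
  linear:
    - [-0.004,0,-0.012]
    - [-0.002,0,-0.008]
    - [0,0,0]
    - [0,0,0]
  twist:
    - [0,0.7,0]
    - [0,0.4,0]
    - [0,0,0]
    - [0,0,0]

```text
time: 3.45
eef_pos: [0.55, 0.0324, 0.0713]
tcp_rot: [0.977, 0.214, -0.007, -0.001]
contact_force: [-0.9, 0.1, 0.2]
opening: 1.0
```

```bash
python3 st.py
```

```text
t 3.45 pos [0.55   0.0324 0.0713] yaw_y -65.29 z [-0.0144 -0.001  -0.9999] F [-0.94  0.14  0.15] M [-0.037 -0.014 -0.003] op 1.0 q6 1.017 tau6 0.0
level twist deg [ 0.06 -0.83  0.  ]
```

Emit:
move_arm:
  linear:
    - [0.0043,0,0.007]
    - [0,0,0]
    - [0,0,0]
  twist:
    - [0.1,-0.83,0]
    - [0,0,0]
    - [0,0,0]

```text
time: 3.7
eef_pos: [0.554, 0.0325, 0.0777]
tcp_rot: [0.977, 0.214, -0.0, -0.001]
contact_force: [0.2, 0.5, -0.3]
opening: 1.004
```

```bash
python3 st.py
```

```text
t 3.7 pos [0.554  0.0325 0.0777] yaw_y -65.29 z [-0.0011  0.0012 -1.    ] F [ 0.22  0.49 -0.26] M [-0.056  0.019 -0.028] op 1.004 q6 1.014 tau6 -0.001
level twist deg [-0.07 -0.06 -0.  ]
```

Emit:
move_arm:
  linear:
    - [0,0,0]
    - [0,0,0]
    - [0,0,0]
    - [0,0,0]
    - [0,0,0]
    - [0,0,0]
    - [0,0,0]
    - [0,0,0]
  twist:
    - [0,0,0]
    - [0,0,0]
    - [0,0,0]
    - [0,0,0]
    - [0,0,0]
    - [0,0,0]
    - [0,0,0]
    - [0,0,0]
  grip: 0
  force: 40

```text
time: 4.37
eef_pos: [0.5544, 0.0334, 0.0796]
tcp_rot: [0.977, 0.214, 0.0, -0.002]
contact_force: [-0.4, 0.2, 0.2]
opening: 0.488
```

```bash
python3 st.py
```

```text
t 4.37 pos [0.5544 0.0334 0.0796] yaw_y -65.33 z [-1.0e-04  3.2e-03 -1.0e+00] F [-0.43  0.17  0.16] M [ 0.07   0.054 -0.011] op 0.488 q6 1.014 tau6 0.001
level twist deg [-0.19 -0.01 -0.  ]
```

Emit:
move_arm:
  linear:
    - [0,0,0]
    - [0,0,0]
    - [0,0,0]
    - [0,0,0]
  twist:
    - [0,0,3.5]
    - [0,0,3.5]
    - [0,0,0]
    - [0,0,0]

```text
time: 4.7
eef_pos: [0.5544, 0.0334, 0.0796]
tcp_rot: [0.962, 0.274, 0.0, -0.002]
contact_force: [-1.2, 0.4, 1.0]
opening: 0.487
```

```bash
python3 st.py
```

```text
t 4.7 pos [0.5544 0.0334 0.0796] yaw_y -58.25 z [-7.e-04  4.e-03 -1.e+00] F [-1.21  0.44  0.98] M [ 0.033  0.026 -0.031] op 0.487 q6 0.89 tau6 -0.066
level twist deg [-0.23 -0.04 -0.  ]
```

Emit:
move_arm:
  linear:
    - [0,0,0]
    - [0,0,0]
    - [0,0,0]
  twist:
    - [0,0,3.0]
    - [0,0,0]
    - [0,0,0]

```text
time: 4.95
eef_pos: [0.5544, 0.0335, 0.0796]
tcp_rot: [0.955, 0.297, 0.0, -0.002]
contact_force: [-0.7, 0.3, 0.1]
opening: 0.489
```

```bash
python3 st.py
```

```text
t 4.95 pos [0.5544 0.0335 0.0796] yaw_y -55.41 z [-0.001  0.004 -1.   ] F [-0.68  0.29  0.11] M [-0.002  0.081  0.033] op 0.489 q6 0.84 tau6 0.017
level twist deg [-0.23 -0.06 -0.  ]
```

Emit:
move_arm:
  linear:
    - [0,0,0]
    - [0,0,0]
    - [0,0,0]
    - [0,0,0]
  twist:
    - [0,0,2.0]
    - [0,0,2.0]
    - [0,0,0]
    - [0,0,0]

```text
time: 5.28
eef_pos: [0.5543, 0.0335, 0.0796]
tcp_rot: [0.944, 0.329, -0.0, -0.002]
contact_force: [-1.1, 0.3, 0.4]
opening: 0.491
```

```bash
python3 st.py
```

```text
t 5.28 pos [0.5543 0.0335 0.0796] yaw_y -51.59 z [-0.0015  0.0037 -1.    ] F [-1.13  0.28  0.38] M [0.135 0.053 0.129] op 0.491 q6 0.774 tau6 0.108
level twist deg [-0.21 -0.09 -0.  ]
```

Emit:
move_arm:
  linear:
    - [0,0,0]
    - [0,0,0]
    - [0,0,0]
    - [0,0,0]
    - [0,0,0]
    - [0,0,0]
  twist:
    - [0,0,3.5]
    - [0,0,3.5]
    - [0,0,3.5]
    - [0,0,3.0]
    - [0,0,0]
    - [0,0,0]

```text
time: 5.78
eef_pos: [0.5543, 0.0336, 0.0796]
tcp_rot: [0.9, 0.436, -0.0, -0.002]
contact_force: [-1.0, 0.8, 0.4]
opening: 0.489
```

```bash
python3 st.py
```

```text
t 5.78 pos [0.5543 0.0336 0.0796] yaw_y -38.27 z [-0.0025  0.004  -1.    ] F [-1.    0.75  0.39] M [0.017 0.047 0.004] op 0.489 q6 0.541 tau6 -0.057
level twist deg [-0.23 -0.14 -0.  ]
```

Emit:
move_arm:
  linear:
    - [0,0,0]
    - [0,0,0]
    - [0,0,0]
    - [0,0,0]
    - [0,0,0]
    - [0,0,0]
    - [0,0,0]
    - [0,0,0]
  twist:
    - [0,0,3.5]
    - [0,0,3.5]
    - [0,0,3.5]
    - [0,0,3.5]
    - [0,0,3.5]
    - [0,0,2.5]
    - [0,0,0]
    - [0,0,0]

```text
time: 6.45
eef_pos: [0.5541, 0.0337, 0.0796]
tcp_rot: [0.811, 0.585, -0.001, -0.003]
contact_force: [0.1, 0.6, 0.4]
opening: 0.489
```

```bash
python3 st.py
```

```text
t 6.45 pos [0.5541 0.0337 0.0796] yaw_y -18.45 z [-0.0043  0.0035 -1.    ] F [0.07 0.57 0.44] M [ 0.051  0.077 -0.04 ] op 0.489 q6 0.196 tau6 -0.056
level twist deg [-0.2  -0.24 -0.  ]
```

Emit:
move_arm:
  linear:
    - [0,0,0]
    - [0,0,0]
    - [0,0,0]
    - [0,0,0]
    - [0,0,0]
    - [0,0,0]
    - [0,0,0]
    - [0,0,0]
  twist:
    - [0,0,3.5]
    - [0,0,3.5]
    - [0,0,3.5]
    - [0,0,3.5]
    - [0,0,3.5]
    - [0,0,2.5]
    - [0,0,0]
    - [0,0,0]

```text
time: 7.12
eef_pos: [0.554, 0.0337, 0.0796]
tcp_rot: [0.698, 0.716, -0.001, -0.003]
contact_force: [-1.4, 0.9, 0.5]
opening: 0.484
```

```bash
python3 st.py
```

```text
t 7.12 pos [0.554  0.0337 0.0796] yaw_y 1.43 z [-0.0057  0.0021 -1.    ] F [-1.45  0.91  0.51] M [ 0.068  0.01  -0.041] op 0.484 q6 -0.149 tau6 -0.058
level twist deg [-0.12 -0.33 -0.  ]
```

Three clicks passed with no stop so far.

Emit:
move_arm:
  linear:
    - [0,0,0]
    - [0,0,0]
    - [0,0,0]
    - [0,0,0]
    - [0,0,0]
    - [0,0,0]
    - [0,0,0]
    - [0,0,0]
  twist:
    - [0,0,3.5]
    - [0,0,3.5]
    - [0,0,3.5]
    - [0,0,3.5]
    - [0,0,3.5]
    - [0,0,2.5]
    - [0,0,0]
    - [0,0,0]

```text
time: 7.78
eef_pos: [0.5538, 0.0337, 0.0796]
tcp_rot: [0.564, 0.826, -0.002, -0.003]
contact_force: [-0.2, 0.4, 0.7]
opening: 0.49
```

```bash
python3 st.py
```

```text
t 7.78 pos [0.5538 0.0337 0.0796] yaw_y 21.34 z [-0.0066  0.     -1.    ] F [-0.2   0.39  0.66] M [ 0.01   0.065 -0.057] op 0.49 q6 -0.494 tau6 -0.059
level twist deg [-0.   -0.38 -0.  ]
```

Emit:
move_arm:
  linear:
    - [0,0,0]
    - [0,0,0]
    - [0,0,0]
    - [0,0,0]
    - [0,0,0]
    - [0,0,0]
    - [0,0,0]
  twist:
    - [0,0,3.5]
    - [0,0,3.5]
    - [0,0,3.5]
    - [0,0,3.5]
    - [0,0,3]
    - [0,0,0]
    - [0,0,0]

```text
time: 8.37
eef_pos: [0.5537, 0.0336, 0.0796]
tcp_rot: [0.437, 0.9, -0.002, -0.003]
contact_force: [-0.6, -0.2, 1.3]
opening: 0.488
```

```bash
python3 st.py
```

```text
t 8.37 pos [0.5537 0.0336 0.0796] yaw_y 38.2 z [-0.0067 -0.0019 -1.    ] F [-0.62 -0.22  1.29] M [ 0.172  0.007 -0.079] op 0.488 q6 -0.786 tau6 -0.131
level twist deg [ 0.11 -0.38  0.  ]
```

Emit:
move_arm:
  linear:
    - [0,0,0]
    - [0,0,0]
    - [0,0,0]
  twist:
    - [0,0,2]
    - [0,0,0]
    - [0,0,0]

```text
time: 8.62
eef_pos: [0.5537, 0.0336, 0.0796]
tcp_rot: [0.424, 0.906, -0.002, -0.003]
contact_force: [0.0, 0.1, 1.4]
opening: 0.491
```

```bash
python3 st.py
```

```text
t 8.62 pos [0.5537 0.0336 0.0796] yaw_y 39.82 z [-0.0066 -0.0018 -1.    ] F [0.03 0.1  1.36] M [ 0.072  0.046 -0.148] op 0.491 q6 -0.814 tau6 -0.124
level twist deg [ 0.1  -0.38  0.  ]
```

Emit:
move_arm:
  linear:
    - [0,0,0]
    - [0,0,0]
    - [0,0,0]
  twist:
    - [0,0,2]
    - [0,0,0]
    - [0,0,0]

```text
time: 8.87
eef_pos: [0.5537, 0.0336, 0.0796]
tcp_rot: [0.411, 0.912, -0.002, -0.003]
contact_force: [0.4, 0.2, 0.8]
opening: 0.486
```

```bash
python3 st.py
```

```text
t 8.87 pos [0.5537 0.0336 0.0796] yaw_y 41.52 z [-0.0065 -0.0017 -1.    ] F [0.44 0.17 0.77] M [ 0.109  0.086 -0.115] op 0.486 q6 -0.844 tau6 -0.149
level twist deg [ 0.09 -0.37  0.  ]
```

Emit:
move_arm:
  linear:
    - [0,0,0]
    - [0,0,0]
    - [0,0,0]
  twist:
    - [0,0,2]
    - [0,0,0]
    - [0,0,0]

```text
time: 9.12
eef_pos: [0.5537, 0.0336, 0.0797]
tcp_rot: [0.397, 0.918, -0.002, -0.003]
contact_force: [0.0, 0.2, 1.0]
opening: 0.491
```

```bash
python3 st.py
```

```text
t 9.12 pos [0.5537 0.0336 0.0797] yaw_y 43.27 z [-0.0063 -0.0015 -1.    ] F [0.02 0.17 1.05] M [ 0.191  0.06  -0.231] op 0.491 q6 -0.875 tau6 -0.165
level twist deg [ 0.09 -0.36  0.  ]
```

Emit:
move_arm:
  linear:
    - [0,0,0]
    - [0,0,0]
    - [0,0,0]
    - [0,0,0]
    - [0,0,0]
    - [0,0,0]
    - [0,0,0]
    - [0,0,0]
    - [0,0,0]
    - [0,0,0]
    - [0,0,0]
    - [0,0,0]
    - [0,0,0]
    - [0,0,0]
  twist:
    - [0,0,-3.5]
    - [0,0,-3.5]
    - [0,0,-3.5]
    - [0,0,-3.5]
    - [0,0,-3.5]
    - [0,0,-3.5]
    - [0,0,-3.5]
    - [0,0,-3.5]
    - [0,0,-3.5]
    - [0,0,-3.5]
    - [0,0,-3.5]
    - [0,0,-3.5]
    - [0,0,0]
    - [0,0,0]

```text
time: 10.28
eef_pos: [0.554, 0.0337, 0.0796]
tcp_rot: [0.713, 0.701, -0.003, -0.002]
contact_force: [-0.9, 0.1, 0.5]
opening: 0.49
```

```bash
python3 st.py
```

```text
t 10.28 pos [0.554  0.0337 0.0796] yaw_y -0.98 z [-0.0064 -0.0016 -1.    ] F [-0.92  0.12  0.48] M [ 0.053  0.065 -0.13 ] op 0.49 q6 -0.102 tau6 -0.106
level twist deg [ 0.09 -0.37  0.  ]
```

Emit:
move_arm:
  linear:
    - [0,0,0]
    - [0,0,0]
    - [0,0,0]
    - [0,0,0]
    - [0,0,0]
    - [0,0,0]
    - [0,0,0]
    - [0,0,0]
    - [0,0,0]
    - [0,0,0]
    - [0,0,0]
    - [0,0,0]
    - [0,0,0]
  twist:
    - [0,0,-3.5]
    - [0,0,-3.5]
    - [0,0,-3.5]
    - [0,0,-3.5]
    - [0,0,-3.5]
    - [0,0,-3.5]
    - [0,0,-3.5]
    - [0,0,-3.5]
    - [0,0,-3.5]
    - [0,0,-3]
    - [0,0,-3]
    - [0,0,0]
    - [0,0,0]

```text
time: 11.37
eef_pos: [0.5543, 0.0336, 0.0796]
tcp_rot: [0.902, 0.432, -0.003, -0.001]
contact_force: [-0.3, 0.2, 0.3]
opening: 0.493
```

```bash
python3 st.py
```

```text
t 11.37 pos [0.5543 0.0336 0.0796] yaw_y -38.84 z [-0.0064 -0.0014 -1.    ] F [-0.33  0.17  0.29] M [ 0.03   0.047 -0.077] op 0.493 q6 0.558 tau6 -0.086
level twist deg [ 0.08 -0.37  0.  ]
```

Emit:
move_arm:
  linear:
    - [0,0,0]
    - [0,0,0]
    - [0,0,0]
    - [0,0,0]
  twist:
    - [0,0,-3]
    - [0,0,-2.5]
    - [0,0,0]
    - [0,0,0]

```text
time: 11.7
eef_pos: [0.5544, 0.0336, 0.0796]
tcp_rot: [0.921, 0.389, -0.003, -0.001]
contact_force: [-0.4, -0.4, 0.8]
opening: 0.489
```

```bash
python3 st.py
```

```text
t 11.7 pos [0.5544 0.0336 0.0796] yaw_y -44.17 z [-6.2e-03 -9.0e-04 -1.0e+00] F [-0.4  -0.36  0.79] M [-0.039  0.028 -0.236] op 0.489 q6 0.651 tau6 -0.175
level twist deg [ 0.05 -0.36  0.  ]
```

Emit:
move_arm:
  linear:
    - [0,0,0]
    - [0,0,0]
    - [0,0,0]
    - [0,0,0]
    - [0,0,0]
    - [0,0,0]
  twist:
    - [0,0,0]
    - [0,0,0]
    - [0,0,0]
    - [0,0,0]
    - [0,0,0]
    - [0,0,0]
  grip: 0.95

```text
time: 12.2
eef_pos: [0.5547, 0.0332, 0.0795]
tcp_rot: [0.92, 0.393, -0.003, -0.0]
contact_force: [0.3, -1.1, 0.4]
opening: 0.956
```

```bash
python3 st.py
```

```text
t 12.2 pos [0.5547 0.0332 0.0795] yaw_y -43.75 z [-0.0054 -0.0021 -1.    ] F [ 0.33 -1.09  0.4 ] M [-0.008 -0.044  0.012] op 0.956 q6 0.644 tau6 0.0
level twist deg [ 0.12 -0.31  0.  ]
```

Emit:
move_arm:
  linear:
    - [0,0,0.02]
    - [0,0,0.025]
    - [0,0,0.025]
    - [0,0,0.02]
    - [0,0,0]
    - [0,0,0]
  twist:
    - [0,0,0]
    - [0,0,0]
    - [0,0,0]
    - [0,0,0]
    - [0,0,0]
    - [0,0,0]

```text
time: 12.7
eef_pos: [0.5523, 0.0334, 0.1709]
tcp_rot: [0.919, 0.393, -0.005, -0.001]
contact_force: [-0.4, -0.2, -0.2]
opening: 0.947
```

```bash
python3 st.py
```

```text
t 12.7 pos [0.5523 0.0334 0.1709] yaw_y -43.67 z [-0.0103 -0.0019 -0.9999] F [-0.42 -0.19 -0.23] M [ 0.037 -0.003 -0.013] op 0.947 q6 0.642 tau6 0.001
level twist deg [ 0.11 -0.59  0.  ]
```

Emit:
move_arm:
  linear:
    - [-0.002,-0.03,0]
    - [-0.002,-0.03,0]
    - [-0.002,-0.03,0]
    - [-0.002,-0.03,0]
    - [0,0,0]
    - [0,0,0]
    - [0,0,0]
  twist:
    - [0,-0.6,-6.5]
    - [0,0,-6.5]
    - [0,0,-6.5]
    - [0,0,-6.5]
    - [0,0,0]
    - [0,0,0]
    - [0,0,0]
  grip: 0

```text
time: 13.28
eef_pos: [0.5405, -0.0889, 0.163]
tcp_rot: [0.986, 0.168, -0.004, -0.002]
contact_force: [-0.5, 0.7, 0.2]
opening: 0.002
```

```bash
python3 st.py; python3 - <<'E'
from plant import *
from h import *
o=[]
for n in("side","top"):
    c=read_camera(n);k=C(c)
    u,v=k.proj([[.565,-.03,.08]])[0]
    u,v=int(u),int(v);i=k.img[max(0,v-45):v+45,u-50:u+50];o.append(cv2.resize(i,(400,360),interpolation=cv2.INTER_CUBIC))
cv2.imwrite("pics/h2.png",np.hstack(o))
E
```

```text
t 13.28 pos [ 0.5405 -0.0889  0.163 ] yaw_y -70.61 z [-0.0079  0.0022 -1.    ] F [-0.51  0.73  0.19] M [-0.035  0.01  -0.03 ] op 0.002 q6 0.885 tau6 0.016
level twist deg [-0.13 -0.45 -0.  ]
```

View pics/h2.png

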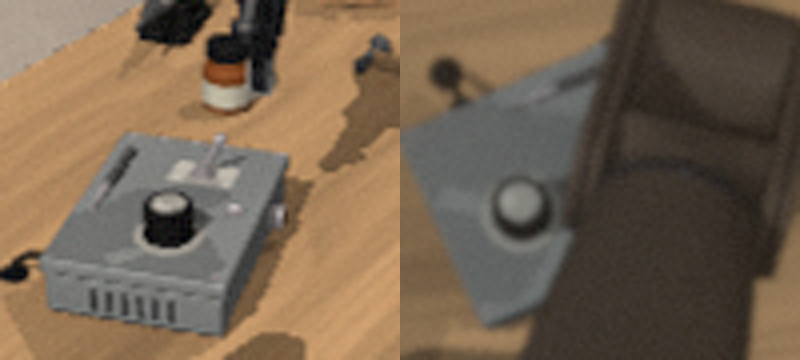

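Emit:
move_arm:
  linear:
    - [0,0,-0.02]
    - [0,0,-0.02]
    - [0,0,-0.012]
    - [0,0,0]
    - [0,0,0]
  twist:
    - [0,0,0]
    - [0,0,0]
    - [0,0,0]
    - [0,0,0]
    - [0,0,0]

```text
time: 13.8
eef_pos: [0.5417, -0.0832, 0.11]
tcp_rot: [0.985, 0.174, -0.003, -0.002]
contact_force: [0.6, -0.5, -0.2]
opening: -0.001
```

```bash
python3 st.py
```

```text
t 13.8 pos [ 0.5417 -0.0832  0.11  ] yaw_y -69.97 z [-0.0056  0.0024 -1.    ] F [ 0.6  -0.45 -0.25] M [ 0.022 -0.011 -0.01 ] op -0.001 q6 0.883 tau6 0.0
level twist deg [-0.14 -0.32 -0.  ]
```

Emit:
move_arm:
  linear:
    - [0,-0.004,-0.016]
    - [0,0,0]
    - [0,0,0]
  twist:
    - [0,0,0]
    - [0,0,0]
    - [0,0,0]

```text
time: 14.05
eef_pos: [0.5433, -0.0861, 0.0962]
tcp_rot: [0.984, 0.175, -0.001, -0.001]
contact_force: [-0.3, 0.8, 0.8]
opening: 0.0
```

```bash
python3 st.py
```

```text
t 14.05 pos [ 0.5433 -0.0861  0.0962] yaw_y -69.8 z [-0.0026  0.0016 -1.    ] F [-0.34  0.81  0.78] M [-0.006  0.009 -0.023] op 0.0 q6 0.876 tau6 -0.003
level twist deg [-0.09 -0.15 -0.  ]
```

Emit:
move_arm:
  linear:
    - [0.0075,0.0027,0]
    - [0.0075,0.0027,0]
    - [0.0075,0.0027,0]
    - [0.0075,0.0027,0]
    - [0,0,0]
  twist:
    - [0,0,0]
    - [0,0,0]
    - [0,0,0]
    - [0,0,0]
    - [0,0,0]

```text
time: 14.47
eef_pos: [0.5779, -0.0747, 0.1013]
tcp_rot: [0.984, 0.176, 0.0, 0.001]
contact_force: [-1.3, 0.4, 0.1]
opening: 0.005
```

```bash
python3 st.py
```

```text
t 14.47 pos [ 0.5779 -0.0747  0.1013] yaw_y -69.75 z [ 7.e-04 -1.e-03 -1.e+00] F [-1.31  0.39  0.13] M [-0.085  0.093 -0.031] op 0.005 q6 0.916 tau6 0.034
level twist deg [0.05 0.04 0.  ]
```

Emit:
move_arm:
  linear:
    - [0.005,0.0018,-0.003]
    - [0.004,0.0015,-0.002]
    - [0,0,0]
    - [0,0,0]
  twist:
    - [0,0,0]
    - [0,0,0]
    - [0,0,0]
    - [0,0,0]

```text
time: 14.8
eef_pos: [0.5886, -0.0711, 0.097]
tcp_rot: [0.984, 0.177, -0.0, 0.001]
contact_force: [-3.0, -0.4, 3.4]
opening: -0.002
```

```bash
python3 st.py
```

```text
t 14.8 pos [ 0.5886 -0.0711  0.097 ] yaw_y -69.65 z [-3.0e-04 -2.2e-03 -1.0e+00] F [-2.97 -0.36  3.42] M [-0.21   0.483  0.003] op -0.002 q6 0.927 tau6 0.002
level twist deg [ 0.13 -0.02  0.  ]
```

Emit:
move_arm:
  linear:
    - [0.003,0.0011,0]
    - [0,0,0]
  twist:
    - [0,0,0]
    - [0,0,0]

```text
time: 14.97
eef_pos: [0.5886, -0.0712, 0.097]
tcp_rot: [0.984, 0.177, -0.006, 0.001]
contact_force: [-3.3, 0.0, 5.1]
opening: 0.005
```

```bash
python3 st.py
```

```text
t 14.97 pos [ 0.5886 -0.0712  0.097 ] yaw_y -69.56 z [-0.0105 -0.0044 -0.9999] F [-3.26  0.03  5.09] M [-0.029  0.291 -0.002] op 0.005 q6 0.93 tau6 0.017
level twist deg [ 0.25 -0.6   0.  ]
```

```bash
python3 - <<'E'
from plant import *
from h import *
c=read_camera("side");k=C(c)
i=k.img[165:235,200:290];cv2.imwrite("pics/h3.png",cv2.resize(i,None,fx=8,fy=8,interpolation=cv2.INTER_CUBIC))
E
```

```text
(no output)
```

View pics/h3.png

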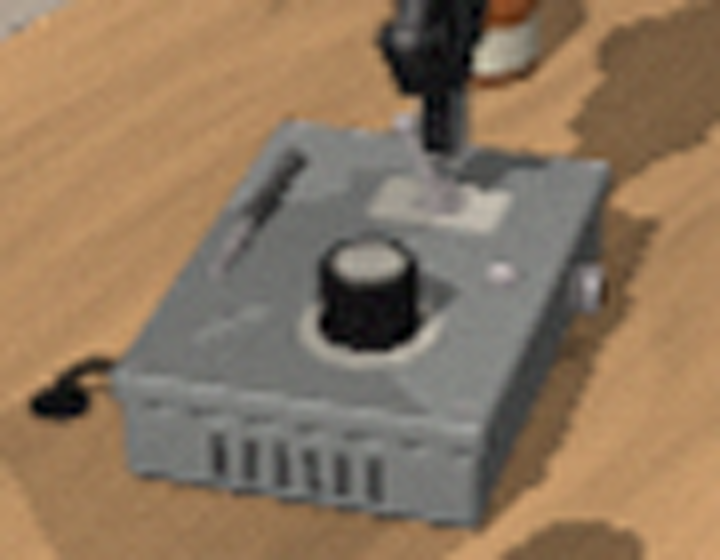

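The toggle now leans left, toward the rear, with the ball at about side (250,180). I'll push once more, firmly, to seat it.

Emit:
move_arm:
  linear:
    - [0.006,0.0022,0.001]
    - [0.006,0.0022,0.001]
    - [0.003,0.001,0]
  twist:
    - [0.2,-0.5,0]
    - [0,0,0]
    - [0,0,0]

```text
time: 15.27
eef_pos: [0.5894, -0.071, 0.097]
tcp_rot: [0.983, 0.18, -0.023, 0.001]
contact_force: [-9.0, -1.6, 10.7]
opening: -0.001
```

```bash
python3 st.py
```

```text
t 15.27 pos [ 0.5894 -0.071   0.097 ] yaw_y -69.23 z [-0.0451 -0.0105 -0.9989] F [-9.03 -1.61 10.69] M [-0.336  1.461  0.017] op -0.001 q6 0.941 tau6 0.005
level twist deg [ 0.6  -2.58  0.  ]
```

It's firmly against its stop: 9 N gave no further travel. I'll back off, then rise.

Emit:
move_arm:
  linear:
    - [-0.01,-0.0036,0]
    - [-0.015,-0.0055,0]
    - [-0.012,-0.0044,0.01]
    - [0,0,0.03]
    - [0,0,0.03]
    - [0,-0.035,0.03]
    - [0,-0.04,0]
    - [0,-0.04,0]
    - [0,-0.04,0]
    - [0,-0.04,0]
    - [0,-0.04,0]
    - [0,-0.04,0]
    - [0,0,0]
    - [0,0,0]
  twist:
    - [0,0,0]
    - [0,0,0]
    - [0,0,0]
    - [0,0,0]
    - [0,0,0]
    - [0,0,0]
    - [0,0,0]
    - [0,0,0]
    - [0,0,0]
    - [0,0,0]
    - [0,0,0]
    - [0,0,0]
    - [0,0,0]
    - [0,0,0]

```text
time: 16.43
eef_pos: [0.5533, -0.3668, 0.195]
tcp_rot: [0.984, 0.179, -0.01, 0.003]
contact_force: [-0.4, -0.2, -0.1]
opening: -0.003
```

```bash
python3 st.py; python3 - <<'E'
from plant import *
from h import *
o=[]
for n in("side","top"):
    c=read_camera(n);k=C(c);np.savez(n+"2.npz",**c)
    i=k.img[165:235,200:290] if n=="side" else k.img[130:215,205:305]
    o.append(cv2.resize(i,(400,340),interpolation=cv2.INTER_CUBIC))
    for a in(20,):
        a=np.radians(a);R=np.array([[np.cos(a),-np.sin(a)],[np.sin(a),np.cos(a)]])
        kn=np.array([.5544,.0335]);
        for nm,d in(("off",-16.5),("on",16.5)):
            p=kn+R@np.array([d,-110])/1000;q=k.proj([[*p,.102]])[0];print(n,nm,q,(q-([200,165] if n=="side" else [205,130]))*([400/90,340/70] if n=="side" else [4,4]))
cv2.imwrite("pics/h4.png",np.hstack(o))
cv2.imwrite("pics/h5.png",C(np.load("top2.npz")).img)
E
```

```text
t 16.43 pos [ 0.5533 -0.3668  0.195 ] yaw_y -69.32 z [-0.018  -0.0095 -0.9998] F [-0.37 -0.24 -0.06] M [-0.01  -0.012  0.035] op -0.003 q6 0.486 tau6 -0.02
level twist deg [ 0.54 -1.03  0.  ]
side off [258.97987766 181.37193296] [262.13278959  79.52081723]
side on [250.26412219 180.22306449] [223.3960986   73.94059895]
top off [276.50459477 168.8276566 ] [286.01837907 155.3106264 ]
top on [271.63280348 159.09077521] [266.53121394 116.36310085]
```

View pics/h4.png

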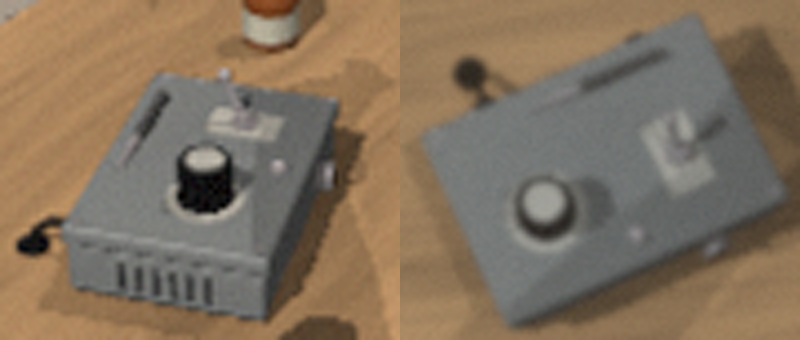

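View pics/h5.png

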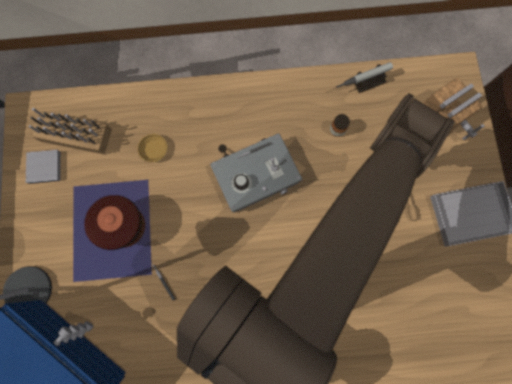

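The ball is at zoomed side (224,75), against a predicted "on" position of (223,74). The bystanders look unmoved and the gripper is in free air.

```bash
python3 -c "
from plant import *
print(sign_off())"
```

```text
the job is handed in; nothing more can be done
None
```

The knob is in notch 4, the box is switched on, and the job is handed in after about 16.5 s of the 72 s.

- **End stop:** I turned the knob anticlockwise through five clicks until it met its stop. At the stop I read about 0.17 N m at the last joint and 0.23 N m at the wrist, below the 0.48 N m strain limit.
- **Four clicks:** I turned the knob back clockwise to four notch spacings (80 degrees) from notch 0. The detent torque put it about 1 degree short of notch 4 before I let go, so it should have settled there. The knob looks the same at every click, so I couldn't confirm the notch by eye.
- **Toggle:** I pushed the lever over with the shut fingers until about 9 N moved it no further. Afterwards the ball sat within about 1 pixel (side view) of where "on" predicts.
- **Bystanders:** The punch on the lid and the other things I could see looked unmoved. In the last top view the arm covered punch_short and most of the hammer, so I didn't re-check those two. No path went near the bench.
- **Disagreement:** The torque at the stop was somewhat lower than the given spring rate predicts (about 0.25 N m), and the detent torque on the way back was slightly off too. That suggests up to about 1 degree of give in the grip, far less than one 20 degree click.

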